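# Move the indexed stop on one hole and run the bracket up to it

## Task

Set the stop jig for the next step: pull up the stop's spring plunger, move the stop left to the next hole only, and let the pin snap fully home there; then slide the bracket left along the fence until it sits flat and square, its long side against the fence and its end against the stop. Be gentle: do not force the stop against its pin or ram the bracket, and leave the other things on the bench where they are.

Things in the scene. Friction and masses are not known exactly. Their poses are not given: they have to be found in the camera images.
- jig: The stop jig: aluminium base plate 160 x 345 x 12 mm, fixed level on the bench (heights here are above the bench). Origin on the bench under the line of the fence's face; +x away from the robot, +y left along the fence. A steel wear strip (top at 18 mm; x -70 to 0, y -135 to 145) lies before the fence. The black star grip in its right rear corner is its clamp, 38 mm high, not used
- fence_face (a point): Point in the fence's working face (jig x = 0, y = 0, height 26 mm). The fence is a straight aluminium bar, jig x 0 to 10, y -135 to 145, its top at 34 mm; the face looks to -x, towards the robot
- home_hole (a point): Mouth of the home hole (jig x 58, y 45, height 32), in a steel block behind the rail. To the left the block runs on into a dark steel index bar, 22 mm wide, with two more holes on the same line. The bar is clamped in slots, not measured: the next hole is 45 to 75 mm left of the home hole, the one after 45 mm further. Block top 32, bar top 30.5 mm: the pin can ride on them
- slide (a joint): Travel of the slide with the stop along the jig's +y (left), m: 0 at the home hole, where it starts, locked; range 0 to 0.125. About 3 N of drag, some 2 N more while the pin rides on the bar. Free only while the pin is out of a hole; in a hole the pin leaves about 0.8 mm of play either way
- stop: The stop: aluminium plate 66 (x) x 50 (y) x 10 mm on the slide, top at 46 mm height, with a 14 mm wide arm over the fence that hangs down before it as the stop plate (jig x -58 to -4, height 20 to 46). It carries the plunger. Origin under the plate on the rail's centre line (jig x 25, height 36; y 45 at slide 0), axes like the jig's
- stop_face (a point): Point in the stop's flat face, which looks to the jig's -y (right), at jig x -25 and height 23 mm; jig y = 20 mm when the slide is at 0. Axes like the jig's
- plunger (a joint): Lift of the index plunger, m: 0 = pin fully home, its tip at 24 mm height; about 0.007 to 0.008 = pin riding on the home block, 0.0055 to 0.0065 on the index bar; 0.012 = end stop. The spring presses it down with 6 N at 0, 9 N at 0.008, 11 N at 0.012. The pin is 8 mm thick with a round nose, the holes 9.6 mm
- knob_top (a point): Centre of the top of the plunger's round black knob: 25 mm across, 22.5 mm high, axis upright at jig x = 58 and the pin's y. Pin home: top at 80 mm height, underside at 57.5; below it a steel hex collar 19 mm across (46 to 54 mm) on the stop's plate. Pulling it straight up draws the pin; pushing it sideways drives the slide
- bracket: Loose aluminium bracket on the wear strip, 0.14 to 0.28 kg: foot 50 (x) x 70 (y) x 10 mm; on it a wall 14 mm thick (x -12 to 2), y -28 to 28, up to 60 mm, its top notched 18 mm wide and 10 deep in the middle. Origin under the foot's centre. Starts 6 to 13 mm off the fence, right of the stop, up to 0.12 rad askew; seated, its +x side is on the fence (origin at jig x -25)
- bracket_end (a point): Middle of the bracket's left end face (its +y), 35 mm from its origin, 5 mm above its underside; this face goes against the stop
- finished0: a finished bracket, taller (95 mm) than the one on the jig, standing on the bench left of the jig; origin under its centre. Bystander
- finished1: a second finished bracket like finished0. Bystander
- tin: open round steel tin of dowel pins, 40 mm across, 22 mm high, standing on the jig's base plate behind the fence at its right-hand end; origin under its centre. Bystander
- hexkey: a loose L-shaped hex key, 80 by 30 mm, 6 mm thick, lying on the bench between jig and robot; origin at its bend, long leg along its +y. Bystander
- keyset: a folding set of four hex keys in a grey plastic holder, 150 mm long, lying on the bench to the right; origin under the holder. Bystander
- threadlock: a small white bottle with a red cap, 32 mm across, 95 mm high, right of the jig; origin under its centre. Bystander
- driver: a screwdriver with a black handle lying on the bench to the right. Bystander
Things that resemble listed ones, but are neither listed nor needed, are in the scene too. What is shaped like the bracket but black or yellow is not meant.

How it is judged (in metres and radians):
On the way, in this order (a step that is already met when the one before it is completed fails the run):
1. the plunger is pulled and the stop has left its home hole (value of joint plunger above 0.005 m and value of joint slide above 0.008 m).
2. the pin is fully home in the next hole (value of joint plunger below 0.0015 m and value of joint slide between 0.04 and 0.08 m), for 0.2 s.
At the end, for the whole second after the job is handed in: The pin is fully home (lift under 1.5 mm) in the next hole (slide at 40 to 80 mm); the bracket lies flat on the wear strip and at rest, its end within 2.5 mm of the stop face, its long side within 2.2 mm of the fence, square to it within 2 degrees (all of step 2 and y of bracket_end in the frame of stop_face between -0.0025 and 0.002 m and x of bracket in the frame of jig between -0.0272 and -0.023 m and angle between the y axis of bracket and the y axis of jig, either way round below 0.035 rad and angle between bracket's own z axis and vertical below 0.035 rad and z of bracket in the frame of jig below 0.0205 m and linear speed of bracket below 0.01 m/s); the robot touches nothing.
It fails at once if the stop is forced: the plunger's pin is loaded with more than 30 N by its hole, the block or the bar (contact force between plunger_c1 and anything else above 30 N).
It fails at once if the bracket is rammed into the stop with more than 25 N (contact force between bracket and stop above 25 N).
It fails at once if the bracket is pressed on the jig with more than 40 N (contact force between bracket and jig above 40 N).
It fails at once if a bystander (finished bracket, tin, hex key, key set, bottle or screwdriver) is moved more than 15 mm (distance of any of finished0, finished1, tin, hexkey, keyset, threadlock, driver from where it was at the start of the episode above 0.015 m).
It also fails if it takes over 58 s, if anything falls off the work surface, if the arm or the gripper's body presses on something with over 40 N, if the wrist force passes 120 N, or if a joint passes its speed limit or range.

## Robot

A 6-joint arm with a two-finger parallel gripper is mounted at the origin on the work surface. World frame = base frame: x ahead of the robot, y to its left, z up, the work surface at z = 0. Lengths are in m, angles in degrees, forces in N, time in s.
With the tool pointing down it reaches from about 0.325 to 0.9 m from the base axis. Payload 6.1 kg.
Tool frame: the origin (TCP) lies at the very end of the fingers, on their centre line; the grasp point (between the pads) lies 19 mm behind it; z points along the fingers, y is the line along which they close (so a half turn about z gives the same grasp; the last joint's range is limited). The gripper opens to 87 mm and grips with 3 to 60 N. Pads are 19 mm wide; open, the fingers measure 117 mm over their backs; the gripper's body (75 mm by 190 mm) begins 51 mm behind the grasp point.
Start: joints at [-72.714, 12.628, 87.462, -0, 79.91, -7.225], TCP at [0.259, -0.569, 0.223] pointing down, gripper open.
Joint ranges: [-170.65, 170.65], [-52.31, 119.04], [5.05, 147.46], [-71.25, 251.25], [11.57, 151.72], [-153.62, 153.62]. Speed limits (degrees/s): [147.25, 147.25, 172.46, 180, 180, 180].

## Interface

Orientations are given as a 3x3 rotation matrix whose columns are the frame's x, y, z axes.
In Python, from rig import monitor, optics, order gives the robot as it stands.
- The arm moves only by the shell command python3 -m jog 'ROWS'. ROWS is JSON, a list that holds one entry, the list of rows, each a list of 7 numbers: the shift along the tool's x, y, z in mm, then the turn, a rotation vector about the tool's x, y, z in degrees, then the opening, from 0 (shut) to 1 (fully open). A call has 1 to 20 rows; each row shifts and turns the commanded pose from where the row before left it, along the tool's axes as they then stand; what a row does not reach is not made up. A row lasts 1/10 s, in which the tool goes at most 50 mm and 8.59 degrees, less where a joint would pass 70% of its speed; a pose out of reach is approached as far as the arm can. A call is refused whole if a number of a shift passes 50 or a number of a turn 8.59, either way. A call with a gripper value outside its range is refused whole. The fingers move at their own pace and stop on an object; the grip force is fixed at half the most. Time passes only in rows, so rows that do not move let the fingers close. It gives the time, the measured TCP pose, the force, the opening and the grip force at its end, in the units of the state.
- monitor.get_state(): the state, without advancing time (a new reading comes with each control period).
- optics.snapshot(name): name is "scene" or "top" or "wrist"; returns the picture (480x640x3 uint8, blue, green, red); there is no depth.
- optics.calibration(name): a dict with "intrinsics" (3x3 intrinsics, pixels), "k1" (the pictures are not rectified: a ray, as slopes to the right and down, at radius r is drawn at 1 + k1 r^2 times it, then the intrinsics apply), "R" (3x3) and "t" (3): a world point X has camera coordinates R X + t. Camera axes: x right, y down, z forward; pixel columns grow to the right and rows downward; lengths in m; the calibration is good to about 2 mm. A picture is of the moment at which its call begins: read the wrist's pose just before it. calibration takes no time and is no camera call; for the wrist camera it gives the pose at the moment of the call.
- order.job_done(): hands the job in; it is judged then, once.
The state is a dict: "time": time; "q": joint angles; "qd": joint speeds; "joint_efforts": joint torques, N m; "tcp_pos": TCP position; "ee_rot": TCP orientation; "ft_force": force on the tool from outside, world axes, zero at the start; "wrist_torque": the same for the moment, N m; "opening": finger opening in m; "finger_force": force on a finger pad.
Only numpy, scipy, OpenCV 4.12 (cv2) and the standard library are available. Lean on these libraries where they do the work, as an engineer would, in place of code of your own. Each camera call takes 0.05 s, during which the arm holds its last target. There are 200 camera calls.

## Working session

There is one attempt and no reset: what is moved stays moved. The work goes in short steps, Python scripts to look and compute and a shell command to move; the robot and the scene stay as the last step left them, time stands still between calls to the robot, and variables do not carry over. Pictures are saved under pics/ and viewed, at most 11 in all, crops included, and the job is handed in when it is done.

```bash
ls; mkdir -p pics
python3 - <<'E'
from rig import monitor, optics
import cv2
s=monitor.get_state();print(s)
for n in("scene","top"):
    cv2.imwrite(f"pics/{n}0.png",optics.snapshot(n)); c=optics.calibration(n);print(n,c)
E
```

```text
pics
{'time': 0.0, 'q': array([-7.27129917e+01,  1.26743460e+01,  8.75250189e+01, -1.20965079e-05,
        7.99090508e+01, -7.22639853e+00]), 'qd': array([-0.00162905, -0.01734606, -0.08467088, -0.03486063,  0.08542346,
       -0.05490642]), 'joint_efforts': array([-2.03787007e-03, -4.94612432e+01, -3.87383509e+01,  6.98168739e-02,
        5.70677756e-02, -1.71887064e-04]), 'tcp_pos': array([ 0.25911731, -0.56808961,  0.22145382]), 'ee_rot': array([[ 9.09864262e-01,  4.14905662e-01, -5.62484515e-04],
       [ 4.14905976e-01, -9.09862499e-01,  1.80667369e-03],
       [ 2.37815578e-04, -1.87720601e-03, -9.99998210e-01]]), 'ft_force': array([ 0.17117664, -0.42376659, -0.2287235 ]), 'wrist_torque': array([ 0.01766885, -0.00184019, -0.00050661]), 'finger_force': 0.0, 'opening': 0.08708990359039041}
scene {'intrinsics': array([[502.42856905,   0.        , 325.51195894],
       [  0.        , 502.42856905, 233.8703131 ],
       [  0.        ,   0.        ,   1.        ]]), 'k1': 0.01161500774668501, 'R': array([[-0.1849733 ,  0.98261382,  0.01596719],
       [ 0.72906113,  0.14810157, -0.66823333],
       [-0.65898008, -0.11196426, -0.74378038]]), 't': array([ 0.11077738, -0.25506678,  1.55183272])}
top {'intrinsics': array([[535.8232805 ,   0.        , 329.92788272],
       [  0.        , 535.8232805 , 246.15063313],
       [  0.        ,   0.        ,   1.        ]]), 'k1': -0.13646413265178056, 'R': array([[-0.02325865, -0.9996914 , -0.00872526],
       [-0.99854692,  0.02365463, -0.04842015],
       [ 0.0486116 ,  0.00758639, -0.99878895]]), 't': array([-0.04119522,  0.47170862,  1.60221626])}
```

View pics/scene0.png

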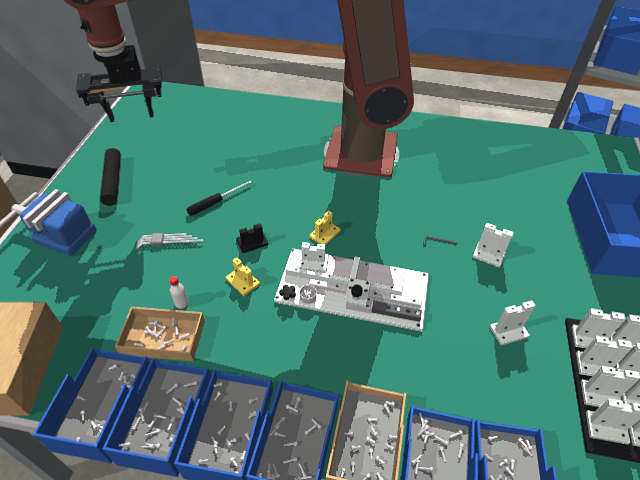

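View pics/top0.png

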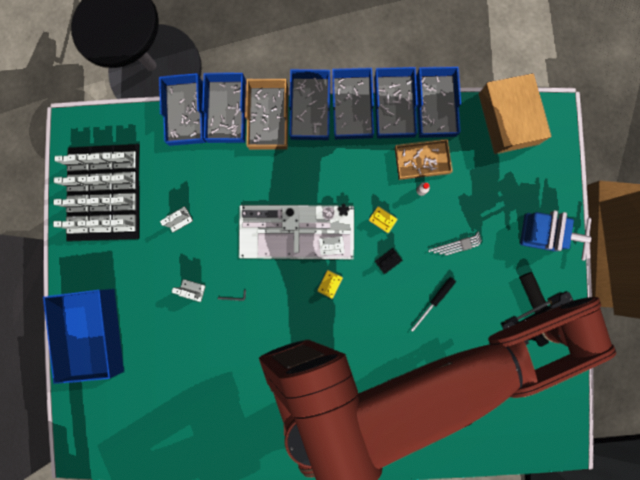

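The top picture shows the jig nearly aligned with the base axes: base plate corners about (240,205), (354,206), (354,260) and (238,258), knob at (291,212), bracket at about (330,243). The scene picture agrees, with the knob at (356,291).

```bash
cat > h.py <<'E'
import numpy as np, cv2
from rig import monitor, optics
def ray(c,uv):
    K=c["intrinsics"]; k=c["k1"]
    d=cv2.undistortPoints(np.array([[uv]],float),K,np.array([k,0,0,0.]))[0,0]
    R=np.array(c["R"]);t=np.array(c["t"])
    return -R.T@t, R.T@np.array([d[0],d[1],1])
def at(c,uv,z):
    o,d=ray(c,uv); return o+d*(z-o[2])/d[2]
def proj(c,X):
    R=np.array(c["R"])
    return cv2.projectPoints(np.atleast_2d(X).astype(float),cv2.Rodrigues(R)[0],np.array(c["t"]),c["intrinsics"],np.array([c["k1"],0,0,0.]))[0][:,0]
E
python3 - <<'E'
from h import *
np.set_printoptions(precision=4,suppress=True)
t=optics.calibration("top");s=optics.calibration("scene")
for p in[(240,205),(354,206),(354,260),(238,258)]:print("base",at(t,p,.012))
print("knob",at(t,(291,212),.08),at(s,(356,291),.08)); print("brk",at(t,(330,243),.05))
st=monitor.get_state();w=optics.calibration("wrist")
print(w, "cam in tool",st["ee_rot"].T@(-w["R"].T@w["t"]-st["tcp_pos"]), w["R"]@st["ee_rot"])
E
```

```text
base [0.6023 0.2181 0.012 ]
base [ 0.5903 -0.1278  0.012 ]
base [ 0.4272 -0.1236  0.012 ]
base [0.4413 0.2265 0.012 ]
knob [0.569  0.0577 0.08  ] [0.5821 0.0636 0.08  ]
brk [ 0.478 -0.053  0.05 ]
{'intrinsics': array([[354.9556,   0.    , 320.8059],
       [  0.    , 354.9556, 243.2493],
       [  0.    ,   0.    ,   1.    ]]), 'k1': -0.036870932151057634, 'R': array([[ 0.4151, -0.9098, -0.003 ],
       [-0.8775, -0.4012,  0.2627],
       [-0.2403, -0.1064, -0.9649]]), 't': array([-0.6239, -0.0333,  0.3901])} cam in tool [ 0.0705  0.0004 -0.1617] [[ 0.0002  1.      0.0012]
 [-0.9648  0.0006 -0.263 ]
 [-0.263  -0.0011  0.9648]]
```

```bash
python3 -m jog '[[[0,0,-3,0,0,-8,1],[0,0,-3,0,0,-8,1],[0,0,-3,0,0,-8,1],[0,0,-3,0,0,-8,1],[0,0,-3,0,0,-8,1],[0,0,-3,0,0,-8,1],[0,0,-3,0,0,-8,1],[0,0,-3,0,0,-8,1],[40,16,0,0,0,0,1],[40,16,0,0,0,0,1],[40,16,0,0,0,0,1],[40,16,0,0,0,0,1],[40,16,0,0,0,0,1],[40,16,0,0,0,0,1]]]' && python3 -m jog '[[[40,16,0,0,0,0,1],[40,16,0,0,0,0,1],[40,16,0,0,0,0,1],[40,16,0,0,0,0,1],[40,16,0,0,0,0,1],[40,16,0,0,0,0,1],[40,16,0,0,0,0,1],[40,16,0,0,0,0,1],[40,16,0,0,0,0,1],[40,16,0,0,0,0,1],[0,0,0,0,0,0,1],[0,0,0,0,0,0,1],[0,0,0,0,0,0,1]]]'
cat > snap.py <<'E'
import sys
from h import *
import pickle
s=monitor.get_state();c=optics.calibration("wrist");im=optics.snapshot("wrist")
cv2.imwrite(f"pics/{sys.argv[1]}.png",im);pickle.dump((c,s),open(f"pics/{sys.argv[1]}.pkl","wb"));print(s["tcp_pos"],s["time"])
E
python3 snap.py w1
```

```text
time: 1.5
tcp_pos: [0.3617, -0.3294, 0.2461]
ee_rot: [[0.026, 1.0, -0.0], [1.0, -0.026, 0.001], [0.001, -0.0, -1.0]]
ft_force: [0.5, 0.1, -0.3]
opening: 0.0871
finger_force: 0.0
time: 2.8
tcp_pos: [0.5314, 0.0638, 0.2461]
ee_rot: [[0.026, 1.0, -0.001], [1.0, -0.026, -0.0], [-0.0, -0.001, -1.0]]
ft_force: [0.3, -0.1, 0.8]
opening: 0.0872
finger_force: 0.0
[0.5313817  0.06383902 0.24610307] 2.8
```

View pics/w1.png

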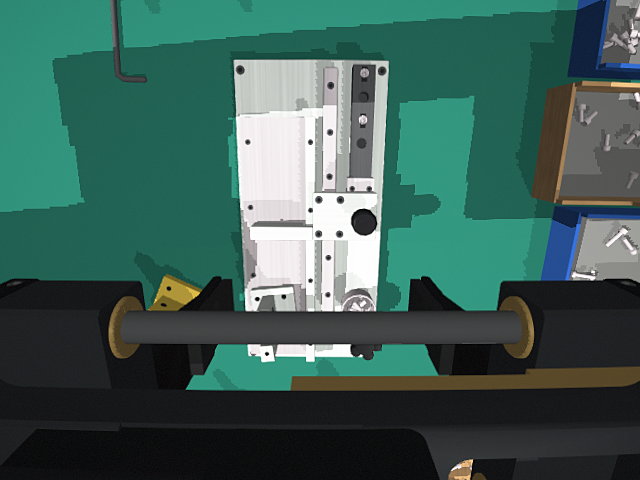

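The wrist picture shows the jig from above: left corners at (233,60) and (388,61), knob top centre at (364,222). The index bar has dark holes at (361,143) and (364,97), with screws at (364,73) and (363,119). The bracket lies at about (272,310), partly behind the gripper.

Run:
```python
from h import *;import pickle
np.set_printoptions(precision=4,suppress=True)
c,s=pickle.load(open("pics/w1.pkl","rb"))
for n,p,z in[("cL0",(233,60),.012),("cL1",(388,61),.012),("cR1",(378,357),.012),("cR0",(248,357),.012),("knob",(364,222),.08),("hole1",(361,143),.0305),("hole2",(364,97),.0305),("screw",(363,119),.0305),("fence L",(307,117),.034),("stopR",(251,239),.046),("plateR",(377,240),.046),("plateL",(376,193),.046)]:print(n,at(c,p,z))
im=cv2.imread("pics/w1.png");cr=im[50:270,225:400];cv2.imwrite("pics/c1.png",cv2.resize(cr,None,fx=2.7,fy=2.7,interpolation=cv2.INTER_CUBIC))
```

```text
cL0 [0.4441 0.2242 0.012 ]
cL1 [0.6027 0.2189 0.012 ]
cR1 [ 0.5978 -0.1244  0.012 ]
cR0 [ 0.4323 -0.1204  0.012 ]
knob [0.5708 0.0655 0.08  ]
hole1 [0.5731 0.1378 0.0305]
hole2 [0.5761 0.1822 0.0305]
screw [0.5751 0.1613 0.0305]
fence L [0.5187 0.1644 0.034 ]
stopR [0.4558 0.0431 0.046 ]
plateR [0.5886 0.0386 0.046 ]
plateL [0.5868 0.0881 0.046 ]
```

View pics/c1.png

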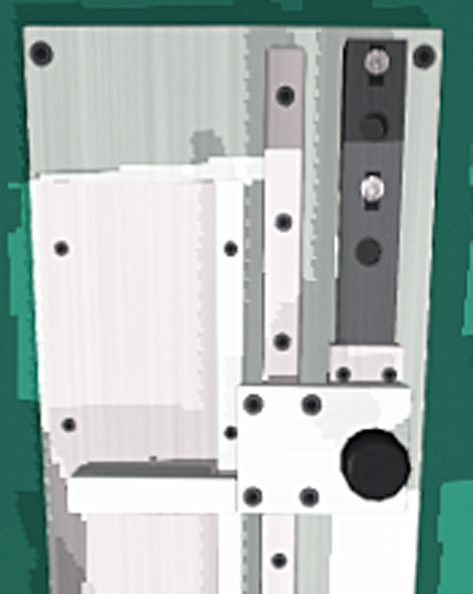

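Both holes are clear in the crop, at (368,251) and (373,127). The knob is at (375,465). That puts the next hole about 72–74 mm left of home. I'll move over the knob, go down and grip along jig x, so that closing puts no side load on the pin.

```bash
python3 -m jog '[[[1,20,0,0,0,0,1],[1,19.5,0,0,0,0,1],[0,0,40,0,0,0,1],[0,0,40,0,0,0,1],[0,0,40,0,0,0,1],[0,0,40,0,0,0,1],[0,0,20,0,0,0,1],[0,0,13,0,0,0,1],[0,0,0,0,0,0,1],[0,0,0,0,0,0,0.6],[0,0,0,0,0,0,0.4],[0,0,0,0,0,0,0.35]]]'; python3 -m jog '[[[0,0,0,0,0,0,0.25],[0,0,0,0,0,0,0.25],[0,0,0,0,0,0,0.2],[0,0,0,0,0,0,0.2],[0,0,0,0,0,0,0.2],[0,0,0,0,0,0,0.2]]]'
```

```text
time: 4.05
tcp_pos: [0.5727, 0.0653, 0.0553]
ee_rot: [[0.026, 1.0, 0.003], [1.0, -0.026, -0.0], [0.0, 0.003, -1.0]]
ft_force: [-0.6, -0.2, 0.0]
opening: 0.0709
finger_force: 0.0
time: 4.65
tcp_pos: [0.5726, 0.0654, 0.0538]
ee_rot: [[0.026, 1.0, 0.003], [1.0, -0.026, 0.0], [0.0, 0.003, -1.0]]
ft_force: [0.2, -0.4, -5.3]
opening: 0.024
finger_force: 30.0
```

```bash
python3 -m jog '[[[0,0,-3,0,0,0,0.2],[0,0,-3,0,0,0,0.2],[0,0,-2,0,0,0,0.2],[0,0,-2,0,0,0,0.2],[0,0,0,0,0,0,0.2],[0,0,0,0,0,0,0.2]]]'
```

```text
time: 5.25
tcp_pos: [0.5725, 0.0654, 0.0628]
ee_rot: [[0.026, 1.0, 0.003], [1.0, -0.026, 0.0], [0.0, 0.003, -1.0]]
ft_force: [7.4, 0.6, -10.4]
opening: 0.0242
finger_force: 30.0
```

```bash
python3 -m jog '[[[2,0,0,0,0,0,0.2],[2,0,0,0,0,0,0.2],[0,0,0,0,0,0,0.2]]]' && python3 -m jog '[[[4,0,0,0,0,0,0.2],[6,0,0,0,0,0,0.2],[6,0,0,0,0,0,0.2],[6,0,0,0,0,0,0.2],[6,0,0,0,0,0,0.2],[6,0,0,0,0,0,0.2],[6,0,0,0,0,0,0.2],[6,0,0,0,0,0,0.2],[6,0,0,0,0,0,0.2],[6,0,0,0,0,0,0.2],[4,0,0,0,0,0,0.2],[2,0,0,0,0,0,0.2],[0,0,0,0,0,0,0.2],[0,0,0,0,0,0,0.2]]]'; python3 snap.py w2
python3 - <<'E'
import cv2
im=cv2.imread("pics/w2.png");cv2.imwrite("pics/w2c.png",im)
E
```

```text
time: 5.55
tcp_pos: [0.5726, 0.0689, 0.0627]
ee_rot: [[0.026, 1.0, 0.003], [1.0, -0.026, -0.001], [-0.001, 0.003, -1.0]]
ft_force: [8.6, -3.2, -9.8]
opening: 0.0241
finger_force: 30.0
time: 6.95
tcp_pos: [0.5748, 0.1328, 0.0628]
ee_rot: [[0.026, 1.0, 0.003], [1.0, -0.026, -0.001], [-0.001, 0.004, -1.0]]
ft_force: [9.6, -2.0, -10.9]
opening: 0.024
finger_force: 30.0
[0.57476885 0.13279161 0.06283343] 6.95
```

View pics/w2.png

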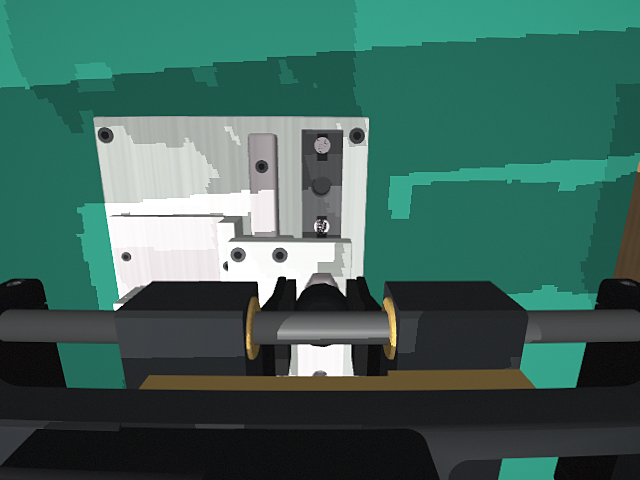

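The plunger is lifted and the stop is riding left. The far hole shows at (321,186) and the stop plate's left edge at about (300,240), which gives the remaining distance.

Run:
```python
from h import *;import pickle
c,s=pickle.load(open("pics/w2.pkl","rb"))
h=at(c,(321,186),.0305);e=at(c,(235,240),.046);e2=at(c,(345,240),.046)
print(h,e,e2,"next hole y",h[1]-.045,"pin y by plate",np.interp(.573,[e[0],e2[0]],[e[1],e2[1]])-.025)
```

```text
[0.57518635 0.18328097 0.0305    ] [0.52971358 0.1582376  0.046     ] [0.58693177 0.15670879 0.046     ] next hole y 0.13828097090319263 pin y by plate 0.13208103255825618
```

```bash
python3 -m jog '[[[3,0,0,0,0,0,0.2],[2.5,0,0,0,0,0,0.2],[0,0,0,0,0,0,0.2],[0,0,0,0,0,0,0.2],[0,0,2,0,0,0,0.2],[0,0,1,0,0,0,0.2],[0,0,0,0,0,0,0.2]]]'; python3 -m jog '[[[0,0,1,0,0,0,0.2],[0,0,0,0,0,0,0.2]]]';python3 -m jog '[[[0,0,1,0,0,0,0.2],[0,0,0,0,0,0,0.2]]]'
```

```text
time: 7.7
tcp_pos: [0.575, 0.1382, 0.0599]
ee_rot: [[0.026, 1.0, 0.004], [1.0, -0.026, -0.001], [-0.001, 0.004, -1.0]]
ft_force: [8.7, -1.1, -8.8]
opening: 0.024
finger_force: 30.0
time: 7.9
tcp_pos: [0.575, 0.1382, 0.059]
ee_rot: [[0.026, 1.0, 0.004], [1.0, -0.026, -0.001], [-0.001, 0.004, -1.0]]
ft_force: [8.5, -1.6, -8.6]
opening: 0.0242
finger_force: 30.0
time: 8.1
tcp_pos: [0.575, 0.1382, 0.0581]
ee_rot: [[0.026, 1.0, 0.004], [1.0, -0.026, -0.001], [-0.001, 0.004, -1.0]]
ft_force: [9.3, -2.3, -8.6]
opening: 0.0243
finger_force: 30.0
```

```bash
python3 -m jog '[[[0,0,0.5,0,0,0,0.2],[0,0,0,0,0,0,0.2]]]'
```

```text
time: 8.3
tcp_pos: [0.575, 0.1382, 0.0577]
ee_rot: [[0.026, 1.0, 0.004], [1.0, -0.026, -0.001], [-0.001, 0.004, -1.0]]
ft_force: [8.0, -1.4, -8.0]
opening: 0.0245
finger_force: 30.0
```

```bash
python3 -m jog '[[[0,0,1,0,0,0,0.2],[0,0,0,0,0,0,0.2]]]';python3 -m jog '[[[0,0,1,0,0,0,0.2],[0,0,0,0,0,0,0.2]]]'
```

```text
time: 8.5
tcp_pos: [0.575, 0.1384, 0.0568]
ee_rot: [[0.026, 1.0, 0.004], [1.0, -0.026, -0.0], [-0.0, 0.004, -1.0]]
ft_force: [9.2, -1.0, -7.9]
opening: 0.0237
finger_force: 30.0
time: 8.7
tcp_pos: [0.575, 0.1386, 0.0558]
ee_rot: [[0.026, 1.0, 0.004], [1.0, -0.026, -0.0], [-0.0, 0.004, -1.0]]
ft_force: [8.9, -1.1, -6.8]
opening: 0.0241
finger_force: 30.0
```

```bash
python3 -m jog '[[[0,0,0,0,0,0,0.4],[0,0,0,0,0,0,0.6],[0,0,0,0,0,0,0.8],[0,0,0,0,0,0,0.8],[0,0,-20,0,0,0,0.8],[0,0,-40,0,0,0,0.8],[0,0,-40,0,0,0,0.8],[0,0,-40,0,0,0,0.8],[-20,-9,-20,0,0,0,0.8],[-40,-12,0,0,0,0,0.8],[-40,-12,0,0,0,0,0.8],[-40,-12,0,0,0,0,0.8],[-40,-12,0,0,0,0,0.8],[-40,-12,0,0,0,0,0.8],[-20,0,0,0,0,0,0.8],[0,0,0,0,0,0,0.8],[0,0,0,0,0,0,0.8],[0,0,0,0,0,0,0.8]]]'; python3 snap.py w3
```

```text
time: 10.5
tcp_pos: [0.4982, -0.0982, 0.216]
ee_rot: [[0.025, 1.0, -0.0], [1.0, -0.025, 0.0], [0.0, -0.0, -1.0]]
ft_force: [-0.1, -0.3, -0.2]
opening: 0.0694
finger_force: 0.0
[ 0.49817066 -0.09818986  0.21600566] 10.5
```

View pics/w3.png

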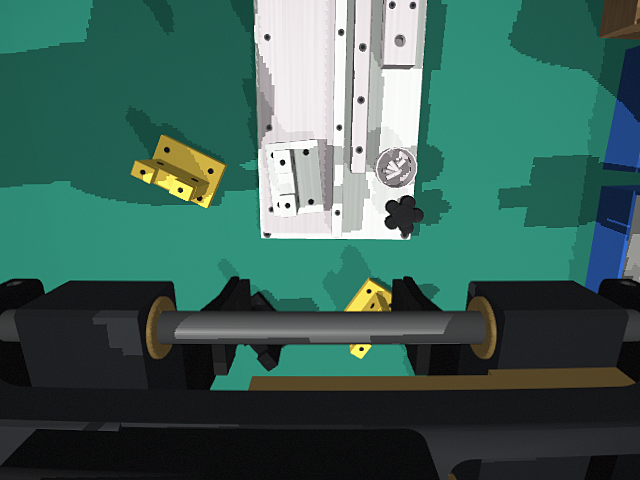

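The bracket is at about (293,178). Its wall top runs from roughly (280,152) to (287,208), and the foot's fence-side edge is at about (320,175). The home hole at (400,41) is now empty. I'll enlarge the bracket.

Run:
```python
import cv2
im=cv2.imread("pics/w3.png");cv2.imwrite("pics/c3.png",cv2.resize(im[125:245,250:370],None,fx=5,fy=5,interpolation=cv2.INTER_CUBIC))
```

```text
(no output)
```

View pics/c3.png

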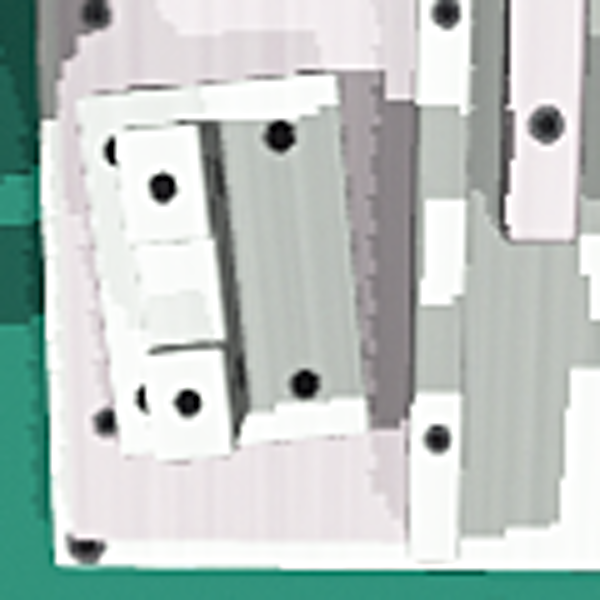

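The foot's corners in the crop are (78,100), (337,75), (370,432) and (122,455). The wall top's are (122,128), (200,122), (236,447) and (155,460). The fence's front top edge runs from (417,20) to (410,555).

Run:
```python
from h import *;import pickle
np.set_printoptions(precision=4,suppress=True)
c,s=pickle.load(open("pics/w3.pkl","rb"))
f=lambda p,z:at(c,(250+(p[0]+.5)/5-.5,125+(p[1]+.5)/5-.5),z)
F=np.array([f(p,.028) for p in[(78,100),(337,75),(370,432),(122,455)]])
W=np.array([f(p,.078) for p in[(122,128),(200,122),(236,447),(155,460)]])
E=np.array([f(p,.034) for p in[(417,20),(410,555)]])
print(F,F.mean(0));print(W,W.mean(0));print(E)
for q in(F,W):
  d=q[0]+q[1]-q[2]-q[3];print("yaw",np.degrees(np.arctan2(-d[0],d[1])),np.linalg.norm(d)/2, np.linalg.norm(q[1]+q[2]-q[0]-q[3])/2)
d=E[0]-E[1];print("fence yaw",np.degrees(np.arctan2(-d[0],d[1])))
```

```text
[[ 0.4458 -0.0233  0.028 ]
 [ 0.4953 -0.0201  0.028 ]
 [ 0.4999 -0.0888  0.028 ]
 [ 0.4502 -0.0922  0.028 ]] [ 0.4728 -0.0561  0.028 ]
[[ 0.4603 -0.0286  0.078 ]
 [ 0.4732 -0.028   0.078 ]
 [ 0.4768 -0.082   0.078 ]
 [ 0.4628 -0.0839  0.078 ]] [ 0.4683 -0.0556  0.078 ]
[[ 0.5104 -0.0107  0.034 ]
 [ 0.5073 -0.1127  0.034 ]]
yaw 3.7978953585737893 0.06892870462230426 0.049703526823650056
yaw 3.2047160117724807 0.05480732668217967 0.013472807100134212
fence yaw -1.7158671560099996
```

```bash
python3 -m jog '[[[21,-16,0,0,0,0,0.4],[20.4,-15.3,0,0,0,-5,0.4],[0,0,30,0,0,0,0.4],[0,0,40,0,0,0,0.4],[0,0,40,0,0,0,0.4],[0,0,30,0,0,0,0.4],[0,0,20,0,0,0,0.4],[0,0,14,0,0,0,0.4],[0,0,0,0,0,0,0.4],[0,0,0,0,0,0,0.4],[0,0,0,0,0,0,0.4]]]' && python3 -m jog '[[[0,0,0,0,0,0,0.25],[0,0,0,0,0,0,0.2],[0,0,0,0,0,0,0.1],[0,0,0,0,0,0,0.1],[0,0,0,0,0,0,0.1],[0,0,0,0,0,0,0.1]]]'
```

```text
time: 11.65
tcp_pos: [0.4689, -0.0568, 0.0432]
ee_rot: [[-0.062, 0.998, 0.002], [0.998, 0.062, -0.0], [-0.001, 0.002, -1.0]]
ft_force: [-0.3, 0.6, 0.8]
opening: 0.0347
finger_force: 0.0
time: 12.25
tcp_pos: [0.4683, -0.0571, 0.0424]
ee_rot: [[-0.061, 0.998, 0.001], [0.998, 0.061, -0.0], [-0.0, 0.001, -1.0]]
ft_force: [-0.4, 0.4, 3.5]
opening: 0.0141
finger_force: 30.0
```

```bash
python3 -m jog '[[[0,0,-0.5,0,0,2.5,0.1],[0,1,0,0,0,2.6,0.1],[0,3,0,0,0,0,0.1],[2,4,0,0,0,0,0.1],[6,0,0,0,0,0,0.1],[10,0,0,0,0,0,0.1],[10,0,0,0,0,0,0.1],[10,0,0,0,0,0,0.1],[10,0,0,0,0,0,0.1],[10,0,0,0,0,0,0.1]]]' && python3 -m jog '[[[10,0,0,0,0,0,0.1],[10,0,0,0,0,0,0.1],[10,0,0,0,0,0,0.1],[10,0,0,0,0,0,0.1],[10,0,0,0,0,0,0.1],[8,0,0,0,0,0,0.1],[5,0,0,0,0,0,0.1],[3,0,0,0,0,0,0.1],[0,0,0,0,0,0,0.1],[0,0,0,0,0,0,0.1]]]'; python3 snap.py w4
```

```text
time: 13.25
tcp_pos: [0.4773, 0.0019, 0.0425]
ee_rot: [[0.027, 1.0, -0.0], [1.0, -0.027, 0.0], [0.0, -0.0, -1.0]]
ft_force: [-0.2, 0.1, -0.4]
opening: 0.0137
finger_force: 30.0
time: 14.25
tcp_pos: [0.4792, 0.0667, 0.0424]
ee_rot: [[0.028, 1.0, -0.0], [1.0, -0.028, -0.0], [-0.0, -0.0, -1.0]]
ft_force: [0.1, -0.4, -1.3]
opening: 0.0135
finger_force: 30.0
[0.47919529 0.06666376 0.04244705] 14.25
```

View pics/w4.png

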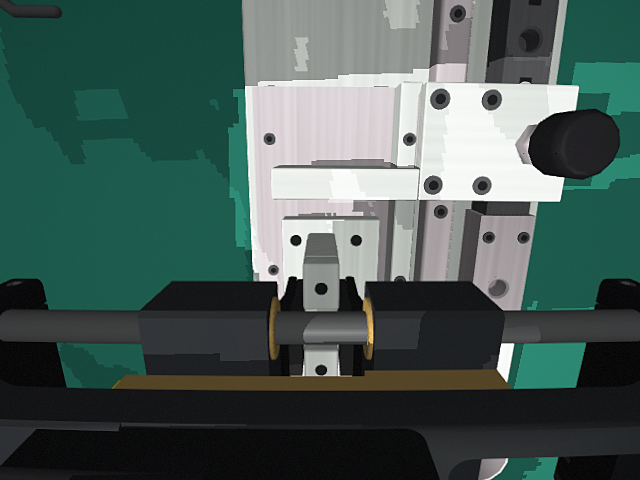

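The bracket is held square: its left end edge is at row 217 and its fence side at column 378. The stop's face edge is at row 199 (z 46), the fence's front edge is near column 392, and the knob top is at about (592,145). From these I'll compute the gaps and check that the pin is home.

Run:
```python
from h import *;import pickle
np.set_printoptions(precision=4,suppress=True)
c,s=pickle.load(open("pics/w4.pkl","rb"))
a=at(c,(284,217),.028);b=at(c,(378,216.5),.028);e=at(c,(273,199),.046);e2=at(c,(418,200),.046)
print("foot",a,b,"stop",e,e2,"gap y",np.interp(.484,[e[0],e2[0]],[e[1],e2[1]])-np.interp(.484,[a[0],b[0]],[a[1],b[1]]))
print("fence",at(c,(395,150),.034),at(c,(391,230),.034))
for L in(0,.003,.006):print("knob top px at lift",L,proj(c,np.array([[.575,.1388,.08+L],[.575,.1388+.0125,.08+L],[.575+.0125,.1388,.08+L]])).ravel())
im=cv2.imread("pics/w4.png");cv2.imwrite("pics/c4.png",cv2.resize(im[70:250,370:630],None,fx=3,fy=3,interpolation=cv2.INTER_CUBIC))
```

```text
foot [0.4606 0.104  0.028 ] [0.508 0.103 0.028] stop [0.4581 0.1158 0.046 ] [0.523  0.1136 0.046 ] gap y 0.01137244717028657
fence [0.5146 0.1354 0.034 ] [0.5135 0.0972 0.034 ]
knob top px at lift 0 [596.657  137.9454 602.2278  99.5014 631.1176 137.6336]
knob top px at lift 0.003 [603.194  137.7859 609.0417  98.4129 638.3644 137.4885]
knob top px at lift 0.006 [610.0384 137.6224 616.1816  97.2764 645.9425 137.3414]
```

View pics/c4.png

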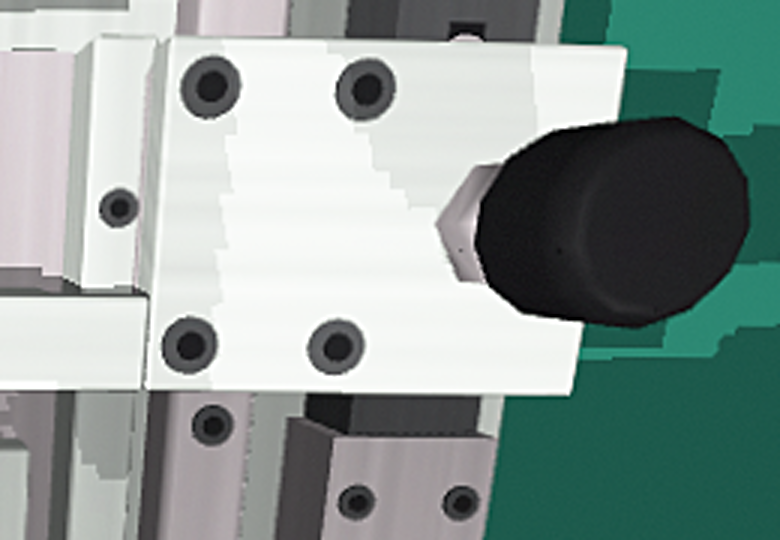

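The knob's right edge is at about column 620 of the full picture, against a predicted 631 for the pin home and 646 for it riding on the bar. So the pin is home. The remaining gaps are about 5 mm to the fence and 11 mm to the stop.

```bash
for i in 1; do python3 -m jog '[[[4,2,0,0,0,0,0.1],[3,1,0,0,0,0,0.1],[0,0,0,0,0,0,0.1]]]' | grep -E "tcp|ft_"; done; python3 -m jog '[[[0,1,0.2,0,0,0,0.1],[0,0,0,0,0,0,0.1]]]'| grep -E "tcp|ft_"
```

```text
tcp_pos: [0.4827, 0.074, 0.0425]
ft_force: [-0.2, 0.2, -1.7]
tcp_pos: [0.4836, 0.0737, 0.0424]
ft_force: [-1.9, 1.1, 0.6]
```

```bash
python3 -m jog '[[[0,0.8,0,0,0,0,0.1],[0,0,0,0,0,0,0.1]]]'| grep -E "tcp|ft_"
```

```text
tcp_pos: [0.4844, 0.0736, 0.0424]
ft_force: [-1.8, 0.3, 1.1]
```

```bash
python3 -m jog '[[[0,0.7,0,0,0,0,0.1],[0,0,0,0,0,0,0.1]]]'| grep -E "tcp|ft_"; python3 -m jog '[[[0,0.6,0,0,0,0,0.1],[0,0,0,0,0,0,0.1]]]'| grep -E "tcp|ft_"
```

```text
tcp_pos: [0.4847, 0.0736, 0.0424]
ft_force: [-3.5, 0.7, 5.1]
tcp_pos: [0.4848, 0.0736, 0.0425]
ft_force: [-7.0, 0.4, 7.9]
```

Fence contact is clear: x stopped with 7 N. I'll ease off a little and slide left to the stop.

```bash
python3 -m jog '[[[0,-0.5,-0.3,0,0,0,0.1],[1,0,0,0,0,0,0.1],[1,0,0,0,0,0,0.1],[0,0,0,0,0,0,0.1]]]'| grep -E "tcp|ft_"; python3 -m jog '[[[1,0,0,0,0,0,0.1],[0,0,0,0,0,0,0.1]]]'| grep -E "tcp|ft_"
```

```text
tcp_pos: [0.4849, 0.075, 0.0425]
ft_force: [-4.1, -2.4, 2.6]
tcp_pos: [0.4849, 0.0759, 0.0425]
ft_force: [-2.6, -3.3, 3.2]
```

```bash
python3 -m jog '[[[0.7,0,0,0,0,0,0.1],[0,0,0,0,0,0,0.1]]]'| grep -E "tcp|ft_"
```

```text
tcp_pos: [0.485, 0.0766, 0.0425]
ft_force: [-3.4, -4.4, 3.1]
```

```bash
python3 -m jog '[[[0.7,0,0,0,0,0,0.1],[0,0,0,0,0,0,0.1]]]'| grep -E "tcp|ft_"; python3 -m jog '[[[0.6,0,0,0,0,0,0.1],[0,0,0,0,0,0,0.1]]]'| grep -E "tcp|ft_"
```

```text
tcp_pos: [0.485, 0.0773, 0.0425]
ft_force: [-4.1, -4.0, 2.9]
tcp_pos: [0.485, 0.0779, 0.0425]
ft_force: [-3.4, -3.6, 3.1]
```

```bash
python3 -m jog '[[[0.6,0,0,0,0,0,0.1],[0,0,0,0,0,0,0.1]]]'| grep -E "tcp|ft_"
```

```text
tcp_pos: [0.485, 0.0785, 0.0425]
ft_force: [-3.6, -3.9, 3.2]
```

```bash
python3 -m jog '[[[0.7,0,0,0,0,0,0.1],[0,0,0,0,0,0,0.1]]]'| grep -E "tcp|ft_"; python3 -m jog '[[[0.6,0,0,0,0,0,0.1],[0,0,0,0,0,0,0.1]]]'| grep -E "tcp|ft_"
```

```text
tcp_pos: [0.4851, 0.0791, 0.0425]
ft_force: [-4.1, -4.3, 2.3]
tcp_pos: [0.4851, 0.0794, 0.0425]
ft_force: [-4.9, -4.4, 3.0]
```

```bash
python3 -m jog '[[[0.5,0,0,0,0,0,0.1],[0,0,0,0,0,0,0.1]]]'| grep -E "tcp|ft_"
```

```text
tcp_pos: [0.4851, 0.0798, 0.0425]
ft_force: [-3.6, -5.7, 3.4]
```

```bash
python3 -m jog '[[[0.5,0,0,0,0,0,0.1],[0,0,0,0,0,0,0.1]]]'| grep -E "tcp|ft_"; python3 -m jog '[[[0.4,0,0,0,0,0,0.1],[0,0,0,0,0,0,0.1]]]'| grep -E "tcp|ft_"
```

```text
tcp_pos: [0.4851, 0.0804, 0.0425]
ft_force: [-3.8, -5.9, 3.8]
tcp_pos: [0.4851, 0.0808, 0.0425]
ft_force: [-4.3, -5.2, 3.6]
```

```bash
python3 -m jog '[[[0.4,0,0,0,0,0,0.1],[0,0,0,0,0,0,0.1]]]'| grep -E "tcp|ft_"
```

```text
tcp_pos: [0.4851, 0.0811, 0.0425]
ft_force: [-3.9, -5.1, 4.4]
```

```bash
python3 -m jog '[[[0.4,0,0,0,0,0,0.1],[0,0,0,0,0,0,0.1]]]'| grep -E "tcp|ft_"; python3 -m jog '[[[0.4,0,0,0,0,0,0.1],[0,0,0,0,0,0,0.1]]]'| grep -E "tcp|ft_"
```

```text
tcp_pos: [0.4851, 0.0814, 0.0426]
ft_force: [-4.4, -6.5, 3.8]
tcp_pos: [0.4852, 0.0815, 0.0426]
ft_force: [-4.8, -8.5, 4.3]
```

```bash
python3 -m jog '[[[0.4,0,0,0,0,0,0.1],[0,0,0,0,0,0,0.1]]]'| grep -E "tcp|ft_"; python3 snap.py w5
python3 - <<'E'
import cv2
im=cv2.imread("pics/w5.png");cv2.imwrite("pics/c5.png",cv2.resize(im[130:280,250:450],None,fx=4,fy=4,interpolation=cv2.INTER_CUBIC))
E
```

```text
tcp_pos: [0.4852, 0.0817, 0.0426]
ft_force: [-5.0, -8.6, 3.8]
[0.48516199 0.08166928 0.04259415] 18.6
```

View pics/c5.png

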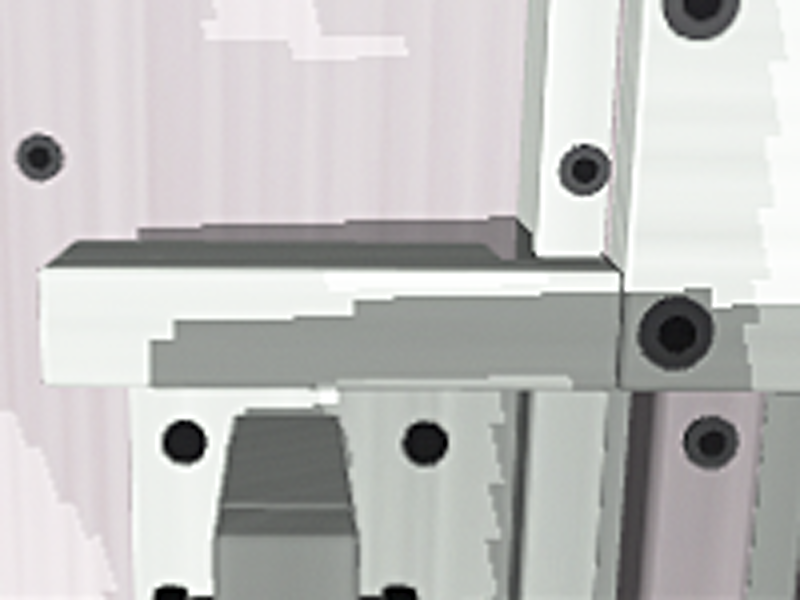

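The bracket's end edge is hidden under the stop plate's face edge at crop row 387, so it is at the stop. The fence's front top edge is at crop column 525 and the foot's fence-side edge at about 505. I'll compute the fence gap.

Run:
```python
from h import *;import pickle
c,s=pickle.load(open("pics/w5.pkl","rb"))
f=lambda p,z:at(c,(250+(p[0]+.5)/4-.5,130+(p[1]+.5)/4-.5),z)
for p,z in[((503,450),.028),((134,450),.028),((522,450),.034),((522,450),.028),((40,385),.046),((615,387),.046)]:print(p,f(p,z))
```

```text
(503, 450) [0.512749   0.10459178 0.028     ]
(134, 450) [0.46533401 0.10587118 0.028     ]
(522, 450) [0.51420869 0.10618041 0.034     ]
(522, 450) [0.51519472 0.10452587 0.028     ]
(40, 385) [0.45716784 0.11866033 0.046     ]
(615, 387) [0.52274741 0.11665941 0.046     ]
```

```bash
python3 -m jog '[[[0,0,0,0,0,0,0.2],[0,0,0,0,0,0,0.25],[0,0,0,0,0,0,0.35],[0,0,0,0,0,0,0.4],[0,0,0,0,0,0,0.4],[0,0,-10,0,0,0,0.4],[0,0,-25,0,0,0,0.4],[0,0,-40,0,0,0,0.4],[0,0,-40,0,0,0,0.4],[-25,0,-30,0,0,0,0.4],[-35,0,0,0,0,0,0.4],[-35,0,0,0,0,0,0.4],[0,0,0,0,0,0,0.4],[0,0,0,0,0,0,0.4],[0,0,0,0,0,0,0.4]]]'|grep -E "time|tcp|ft_|open"; python3 snap.py w6
python3 - <<'E'
from h import *;import pickle
c,s=pickle.load(open("pics/w6.pkl","rb"));im=cv2.imread("pics/w6.png")
u=proj(c,np.array([.49,.085,.03]))[0].astype(int);print(u);x0,y0=max(u[0]-70,0),max(u[1]-60,0);print(x0,y0)
cv2.imwrite("pics/c6.png",cv2.resize(im[y0:y0+120,x0:x0+160],None,fx=5,fy=5,interpolation=cv2.INTER_CUBIC))
E
```

```text
time: 20.15
tcp_pos: [0.4827, -0.0108, 0.1878]
ft_force: [-0.6, -0.3, 0.8]
opening: 0.0349
[ 0.48266902 -0.01082507  0.18782087] 20.15
[327 117]
257 57
```

View pics/c6.png

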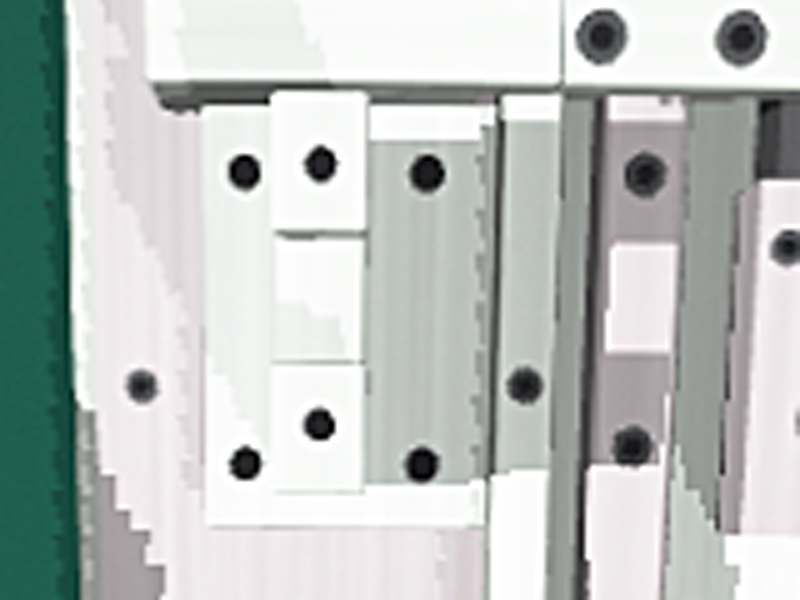

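The bracket lies flat and parallel, with the foot's right edge (494,110)–(484,525) right against the fence's edge (502,100)–(490,525) and its end under the stop. One numeric check follows.

Run:
```python
from h import *;import pickle
c,s=pickle.load(open("pics/w6.pkl","rb"))
f=lambda p,z:at(c,(257+(p[0]+.5)/5-.5,57+(p[1]+.5)/5-.5),z).round(4)
for p,z in[((204,105),.028),((494,105),.028),((484,525),.028),((208,525),.028),((501,110),.034),((490,525),.034),((190,110),.020),((150,80),.046),((560,83),.046)]:print(p,z,f(p,z))
w=lambda p:f(p,.078)
print(w((271,92)),w((366,92)),w((364,492)),w((275,492)))
```

```text
(204, 105) 0.028 [0.4653 0.1175 0.028 ]
(494, 105) 0.028 [0.514  0.1162 0.028 ]
(484, 525) 0.028 [0.5119 0.0471 0.028 ]
(208, 525) 0.028 [0.4631 0.0484 0.028 ]
(501, 110) 0.034 [0.5146 0.1144 0.034 ]
(490, 525) 0.034 [0.5125 0.0473 0.034 ]
(190, 110) 0.02 [0.4624 0.1182 0.02  ]
(150, 80) 0.046 [0.458  0.1183 0.046 ]
(560, 83) 0.046 [0.5228 0.1161 0.046 ]
[0.4777 0.11   0.078 ] [0.4912 0.1097 0.078 ] [0.4897 0.0544 0.078 ] [0.4765 0.0547 0.078 ]
```

```bash
python3 -c "
from rig import order
print(order.job_done())"
```

```text
the job is handed in; nothing more can be done
None
```

The job is handed in, with no verdict returned: by the camera, the pin is home in the next hole and the bracket is square, about 0.5 mm from both fence and stop, with the arm clear of everything at 20 s.

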